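# Line up the capacitors by size on the test strip

## Task

Stand the four loose capacitors upright on the four seats of the test strip, one on each seat and centred on it, in order of size: the largest next to the white terminal block, down to the smallest at the strip's bare end. Do not knock any capacitor over, and do not shift the circuit board that lies among them. Let go of everything at the end.

Things in the scene. Friction and masses are not known exactly. Their poses are not given: they have to be found in the camera images.
- cap_46: the largest of four electrolytic capacitors: an upright cylindrical can with black sleeve, aluminium top and a grey stripe down one side, 46 mm in diameter, 70 mm tall, about 150 g. Loose, standing on the bench. Origin: centre of its underside; z runs up its axis.
- cap_38: the second largest of four electrolytic capacitors: an upright cylindrical can with black sleeve, aluminium top and a grey stripe down one side, 38 mm in diameter, 58 mm tall, about 90 g. Loose, standing on the bench. Origin: centre of its underside; z runs up its axis.
- cap_30: the second smallest of four electrolytic capacitors: an upright cylindrical can with black sleeve, aluminium top and a grey stripe down one side, 30 mm in diameter, 45 mm tall, about 50 g. Loose, standing on the bench. Origin: centre of its underside; z runs up its axis.
- cap_22: the smallest of four electrolytic capacitors: an upright cylindrical can with black sleeve, aluminium top and a grey stripe down one side, 22 mm in diameter, 32 mm tall, about 25 g. Loose, standing on the bench. Origin: centre of its underside; z runs up its axis.
- seat_1: the seat next to the white terminal block, 53 mm from the block's middle: a flat bare aluminium disc, 54 mm in diameter, 2 mm thick, with a small dark dot in its middle, fixed on the test strip. Origin: centre of its underside, 4 mm above the bench; its top, on which a capacitor stands, is 6 mm above the bench.
- seat_2: the second seat counted from the terminal block: a flat bare aluminium disc, 54 mm in diameter, 2 mm thick, with a small dark dot in its middle, fixed on the test strip. Origin: centre of its underside, 4 mm above the bench; its top, on which a capacitor stands, is 6 mm above the bench.
- seat_3: the third seat counted from the terminal block: a flat bare aluminium disc, 54 mm in diameter, 2 mm thick, with a small dark dot in its middle, fixed on the test strip. Origin: centre of its underside, 4 mm above the bench; its top, on which a capacitor stands, is 6 mm above the bench.
- seat_4: the last seat, at the strip's bare end, farthest from the terminal block: a flat bare aluminium disc, 54 mm in diameter, 2 mm thick, with a small dark dot in its middle, fixed on the test strip. Origin: centre of its underside, 4 mm above the bench; its top, on which a capacitor stands, is 6 mm above the bench.
- strip: the test strip: a fixed black plate, 66 x 365 x 4 mm, with four seats in a row, at y = +112.5, +37.5, -37.5 and -112.5 mm. At its +y end stands a white terminal block (60 mm across the strip, 26 mm along it) with two brass posts, tops 36 and 48 mm above the bench. It may point any way. Origin: centre of its underside, on the bench; y along the row towards the block, x across, z up.
- board: the circuit board under repair: blue, 66 mm (x) by 100 mm (y), loose, on short feet, parts on it up to 38 mm high, 300 g. Origin: centre of its underside, at bench level. At the start the capacitors stand off its four corners, 70 mm in x and 90 mm in y from its middle. A coil, a relay (beside its +y and -y edges) and a small heat sink (+x edge), up to 23 mm high, lie between them.
There are look-alikes about, which are no part of the job. What is shaped like the cap_46 but orange is not meant.

How it is judged:
At the end, for the whole second after the job is handed in: Counted from the terminal block, the seats carry the 46, 38, 30 and 22 mm capacitors; each stands upright (within 0.1 rad) on its seat, its centre within 12 mm of the seat's centre, at rest (horizontal distance between cap_46 and seat_1 below 0.012 m and z of cap_46 in the frame of seat_1 below 0.005 m and angle between each of cap_46, cap_38, cap_30, cap_22's own z axis and vertical below 0.1 rad and linear speed of each of cap_46, cap_38, cap_30, cap_22 below 0.02 m/s and horizontal distance between cap_38 and seat_2 below 0.012 m and z of cap_38 in the frame of seat_2 below 0.005 m and horizontal distance between cap_30 and seat_3 below 0.012 m and z of cap_30 in the frame of seat_3 below 0.005 m and horizontal distance between cap_22 and seat_4 below 0.012 m and z of cap_22 in the frame of seat_4 below 0.005 m); the robot touches nothing.
It fails at once if a capacitor is knocked over (angle between any of cap_46, cap_38, cap_30, cap_22's own z axis and vertical above 1 rad).
It fails at once if the circuit board is shifted by more than 15 mm (distance of board from where it was at the start of the episode above 0.015 m).
It also fails if it takes over 112 s, if anything falls off the work surface, if the arm or the gripper's body presses on something with over 40 N, if the wrist force passes 120 N, or if a joint passes its speed limit or range.

## Robot

A 7-joint arm with a two-finger parallel gripper is mounted at the origin on the work surface. World frame = base frame: x ahead of the robot, y to its left, z up, the work surface at z = 0. Lengths are in m, angles in rad, forces in N, time in s.
With the tool pointing down it reaches from about 0.375 to 0.925 m from the base axis. Payload 3.1 kg.
Tool frame: the origin (TCP) lies at the very end of the fingers, on their centre line; the grasp point (between the pads) lies 19 mm behind it; z points along the fingers, y is the line along which they close (so a half turn about z gives the same grasp; the last joint's range is limited). The gripper opens to 85 mm and grips with 20 to 120 N. Pads are 22 mm wide; open, the fingers measure 114 mm over their backs; the gripper's body (76 mm by 85 mm) begins 54 mm behind the grasp point. The pads swing forward as they close: fully open they stand 13 mm farther back than shut.
Start: joints at [1.24, 0.383, 0.044, 1.598, -0.018, 1.161, -0.05], TCP at [0.15, -0.632, 0.231] pointing down, gripper open.
Joint ranges: [-2.61, 2.61], [-0.41, 2.15], [-1.48, 1.57], [0, 2.5], [-1.57, 4.71], [0.05, 1.97], [-2.85, 2.85]. Speed limits (rad/s): [2.79, 2.79, 3.14, 3.14, 3.14, 3.14, 3.14].

## Interface

Orientations are given as a unit quaternion [w, x, y, z].
In Python, from rig import * gives the robot as it stands.
- The arm moves only by the shell command python3 -m pendant [OPENING] [FORCE], which reads ROWS from standard input. ROWS is a JSON object whose key "segments" holds a list of rows, 1 to 8 of them, each of 4 numbers: dx, dy, dz in shares of 30 cm (1.0 is 30 cm), then a turn about the tool's z in normalised numbers (1 is 2 pi rad); each row shifts and turns the commanded pose from where the row before left it, along the tool's axes as they then stand; what a row does not reach is not made up. A row lasts 1/12 s, in which the tool goes at most 0.0417 m and 0.125 rad, less where a joint would pass 70% of its speed; a pose out of reach is approached as far as the arm can. OPENING is the finger opening in m, set as the command begins (- or left out keeps the last). The fingers move at their own pace and stop on an object; FORCE is the grip in N (left out, the last holds). Time passes only in rows, so rows that do not move let the fingers close. It prints the time, the measured TCP pose, the force, the opening and the grip force at its end. Input that does not fit is refused with a message, and nothing moves.
- state(): the state, without advancing time (a new reading comes with each control period).
- get_image(name): name is "side" or "top" or "wrist"; returns (picture, depth): 420x560x3 uint8, blue, green, red; 420x560 float32, m along the optical axis (not along the pixel's ray), 0 where there is no reading.
- calibration(name): a dict with "fx", "fy", "cx", "cy" (pixels), "xyz" and "attitude" of the camera in the world; the wrist camera has in their place "mount" (4x4, takes a point from camera to tool coordinates, whose origin is the TCP and whose axes are the flange's). Camera axes: x right, y down, z forward; pixel columns grow to the right and rows downward; lengths in m; the calibration is good to about 2 mm. A picture is of the moment at which its call begins: read the wrist's pose just before it. calibration takes no time and is no camera call.
- job_done(): hands the job in; it is judged then, once.
The state is a dict: "t": time; "q": joint angles; "joint_velocities": joint speeds; "tau": joint torques, N m; "position": TCP position; "eef_rot": TCP orientation; "ft_force": force on the tool from outside, world axes, zero at the start; "moment": the same for the moment, N m; "opening": finger opening in m; "grasp_force": force on a finger pad.
Only numpy, scipy, OpenCV 4.12 (cv2) and the standard library are available. Lean on these libraries where they do the work, as an engineer would, in place of code of your own. Each camera call takes 0.05 s, during which the arm holds its last target. There are 200 camera calls.

## Working session

There is one attempt and no reset: what is moved stays moved. The work goes in short steps, Python scripts to look and compute and a shell command to move; the robot and the scene stay as the last step left them, time stands still between calls to the robot, and variables do not carry over. Pictures are saved under pics/ and viewed, at most 14 in all, crops included, and the job is handed in when it is done.

```bash
ls; mkdir -p pics; python3 - <<'E'
from rig import *
import cv2,numpy as np
for n in ("top","side"):
    p,d=get_image(n); cv2.imwrite(f"pics/{n}0.png",p); np.savez(f"pics/{n}0.npz",p=p,d=d)
    print(n,calibration(n))
print(calibration("wrist")); print(state())
E
```

```text
pics
top {'fx': 406.15290018839335, 'fy': 406.15290018839335, 'cx': 279.3913235198521, 'cy': 203.75741207948363, 'xyz': array([0.46272007, 0.0324456 , 0.88564582]), 'attitude': array([-0.01736042,  0.70698179, -0.70642148,  0.0290526 ])}
side {'fx': 397.11628055801606, 'fy': 397.11628055801606, 'cx': 288.34692472115995, 'cy': 217.10944495038137, 'xyz': array([0.34181898, 0.63468473, 0.69057142]), 'attitude': array([ 0.05868714, -0.12284511,  0.91479088, -0.38029271])}
{'fx': 303.8005936295414, 'fy': 303.8005936295414, 'cx': 280.2532207179955, 'cy': 216.53136733829305, 'mount': array([[ 8.97027169e-04, -9.62765070e-01, -2.70337964e-01,
         6.92263270e-02],
       [ 9.99998842e-01,  5.31358672e-04,  1.42581736e-03,
        -4.40222567e-04],
       [-1.22908073e-03, -2.70338930e-01,  9.62764433e-01,
        -1.43860094e-01],
       [ 0.00000000e+00,  0.00000000e+00,  0.00000000e+00,
         1.00000000e+00]])}
{'t': 0.1, 'q': array([ 1.24021979,  0.38374833,  0.04380554,  1.59944634, -0.01792625,
        1.16121745, -0.0499016 ]), 'joint_velocities': array([ 2.03000263e-04, -1.86242961e-03,  4.54861797e-04, -3.17680202e-03,
       -6.52376876e-04, -6.33444765e-04,  5.93378698e-05]), 'tau': array([ 2.46339398e-03, -4.34728324e+01,  1.02918819e+00, -2.50456828e+01,
        1.08682769e-02,  5.42817419e-03, -1.73818719e-07]), 'position': array([ 0.14976428, -0.6316116 ,  0.23000184]), 'eef_rot': array([-1.19952610e-03,  9.93228213e-01,  1.16173335e-01, -1.86283201e-04]), 'ft_force': array([ 0.01989844, -0.19271142,  0.46629219]), 'moment': array([-0.04890774, -0.00989036, -0.02280546]), 'grasp_force': 0.0, 'opening': 0.08551006852832395}
```

View pics.

View pics/top0.png

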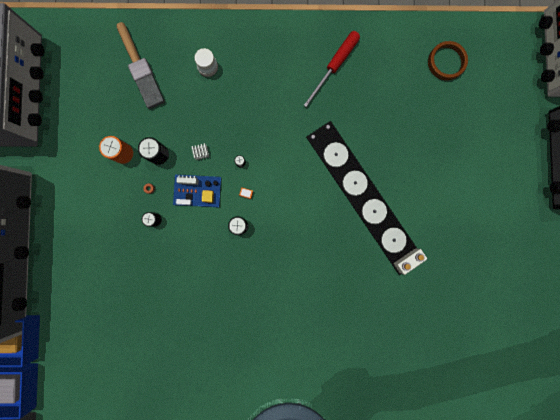

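View pics/side0.png

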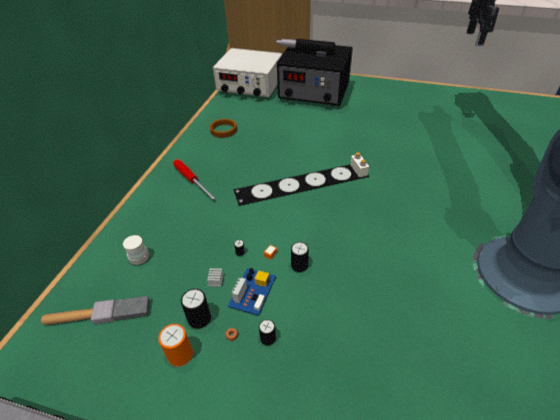

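The top view shows these things, each with its pixel:
- Black cans stand at (150,148), (238,226), (150,219) and (240,160), around the blue board at (197,191).
- Look-alikes are the orange can at (113,148) and the white jar at (206,62).
- The strip's seats are at (394,240), nearest the block, then (374,211), (355,183) and (336,154).

By apparent size, cap_46 is at (150,148), cap_38 at (238,226), cap_30 at (150,219) and cap_22 at (240,160).

```bash
cat > h.py <<'E'
import numpy as np, cv2
from scipy.spatial.transform import Rotation as R
def rot(q): return R.from_quat(np.r_[q[1:],q[0]]).as_matrix()
def cloud(d,c,T=None):
    """world xyz per pixel; T=(R,t) of the camera"""
    v,u=np.mgrid[:d.shape[0],:d.shape[1]]
    P=np.dstack([(u-c["cx"])/c["fx"]*d,(v-c["cy"])/c["fy"]*d,d])
    Rm,t=T if T else (rot(c["attitude"]),c["xyz"])
    return P@Rm.T+t
def ray(u,v,z,c,T=None):
    Rm,t=T if T else (rot(c["attitude"]),c["xyz"])
    r=Rm@np.array([(u-c["cx"])/c["fx"],(v-c["cy"])/c["fy"],1]); return t+r*(z-t[2])/r[2]
def wristT(s,c):
    M=c["mount"]; Rt=rot(s["eef_rot"]); return Rt@M[:3,:3], Rt@M[:3,3]+s["position"]
E
python3 - <<'E'
from rig import *
from h import *
c=calibration("top"); D=np.load("pics/top0.npz"); p,d=D["p"],D["d"]; W=cloud(d,c)
for n,(u,v),H in (("46",(150,148),.07),("38",(238,226),.058),("30",(150,219),.045),("22",(240,160),.032),("orange",(112,147),.07)):
    w=W[v-16:v+17,u-16:u+17].reshape(-1,3); t=w[(abs(w[:,2]-H)<.006)]
    (x,y),r=cv2.minEnclosingCircle(t[:,:2].astype(np.float32)); m=(t.max(0)+t.min(0))/2
    print(n,len(t),"z",np.median(t[:,2]).round(4),"circ",round(x,4),round(y,4),"dia",round(2*r,4),"mid",m[:2].round(4),"ray",ray(u,v,H,c)[:2].round(4))
g=p.min(2).astype(int)
S=[]
for u,v in ((394,240),(374,211),(355,183),(336,154)):
    m=np.zeros(g.shape,np.uint8); m[v-15:v+16,u-15:u+16]=g[v-15:v+16,u-15:u+16]>130
    _,l,st,ce=cv2.connectedComponentsWithStats(m); k=1+st[1:,4].argmax(); q=ray(*ce[k],.006,c); S.append(q[:2])
    print("seat",ce[k].round(1),q[:2].round(4),st[k])
S=np.array(S); print(np.linalg.norm(np.diff(S,axis=0),axis=1)); print("bench z",np.median(W[250:300,100:200,2]),"block",ray(412,262,.03,c))
b=W[170:212,168:228]; 
print("board ctr",ray(197,191,.01,c),"max z",b[...,2].max())
a=cv2.resize(p[120:250,90:265],None,fx=4.5,fy=4.5,interpolation=cv2.INTER_CUBIC); cv2.imwrite("pics/crop1.png",a)
E
```

```text
46 400 z 0.0683 circ 0.6299 0.284 dia 0.0461 mid [0.6296 0.2834] ray [0.6289 0.2804]
38 265 z 0.0565 circ 0.4732 0.1049 dia 0.0382 mid [0.4738 0.1052] ray [0.4717 0.1029]
30 166 z 0.0431 circ 0.4873 0.2886 dia 0.0301 mid [0.4874 0.2882] ray [0.4862 0.2849]
22 83 z 0.0302 circ 0.6123 0.1038 dia 0.0218 mid [0.6121 0.1032] ray [0.6116 0.1018]
orange 404 z 0.0681 circ 0.6324 0.3615 dia 0.0471 mid [0.6324 0.3614] ray [0.6307 0.3568]
seat [393.5 239.6] [ 0.4429 -0.2296] [382 228  24  24 458]
seat [374.2 210.9] [ 0.5054 -0.1885] [362 199  25  25 453]
seat [354.8 182.4] [ 0.5675 -0.1468] [343 171  24  24 452]
seat [335.6 154.1] [ 0.63   -0.1054] [324 142  24  25 447]
[0.07475508 0.07482313 0.07497783]
bench z -0.001947550962860256 block [ 0.39660328 -0.26066412  0.03      ]
board ctr [0.54765365 0.19580399 0.01      ] max z 0.8856458231963297
```

View pics/crop1.png

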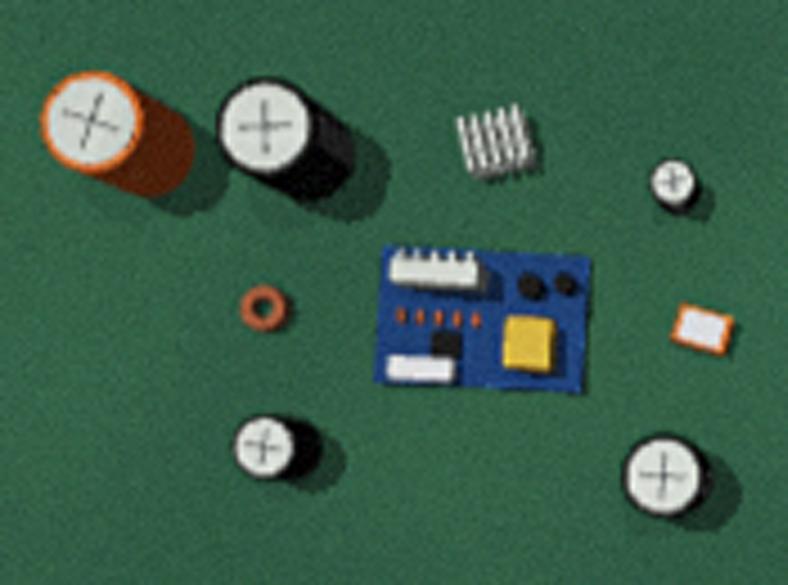

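The crop confirms the choice. The tops measure 46.1, 38.2, 30.1 and 21.8 mm, the seats are 75 mm apart, and the orange can at crop (92,120) is excluded. I will keep one yaw for the whole job, with the fingers closing across the strip, which clears the orange can, the board and the seat neighbours. Next I turn and travel to a point above cap_46.

The manual's scale: shifts go in shares of 30 cm and turns go in shares of 2 pi rad. Converting my numbers, -0.118 rad / 6.2832 = -0.0188.

```bash
cat >> h.py <<'E'
OB=dict(c46=(.6298,.2837),c38=(.4735,.105),c30=(.4874,.2884),c22=(.6122,.1035),s1=(.4429,-.2296),s2=(.5054,-.1885),s3=(.5675,-.1468),s4=(.6300,-.1054))
def go(name,z):
    """shift in tool axes from here to above the named thing with TCP height z"""
    from rig import state
    s=state(); Rt=rot(s["eef_rot"]); xy=OB[name] if isinstance(name,str) else name
    ax=Rt[:,1]; print("pos",s["position"].round(4),"shift",(Rt.T@(np.r_[xy,z]-s["position"])).round(4),"yaw err",round(float(np.arctan2(ax[1],ax[0])-np.arctan2(-.833,.553)),4),"tilt",round(float(np.hypot(*Rt[:2,2])),4),"t",s["t"],"open",round(s["opening"],4),"grip",s["grasp_force"])
E
echo '{"segments":[[0,0,0,-0.0188],[0,0,0,-0.0188],[0,0,0,-0.0186],[0,0,0,0]]}' | python3 -m pendant 0.085 40
python3 -c "from h import *; go('c46',.2)"
echo '{"segments":[[0.1067,-0.06,0,0],[0.1067,-0.06,0,0],[0.1067,-0.06,0,0],[0.1067,-0.06,0,0],[0.1067,-0.06,0,0],[0.1067,-0.06,0,0],[0.1067,-0.06,0,0],[0.1067,-0.06,0,0]]}' | python3 -m pendant
python3 -c "from h import *; go('c46',.2)"
```

```text
t: 0.43
position: [0.1498, -0.6319, 0.2305]
eef_rot: [-0.001, 0.957, 0.29, 0.0]
ft_force: [-0.5, 0.3, -0.8]
opening: 0.0848
grasp_force: 0.0
pos [ 0.1498 -0.6319  0.2305] shift [ 0.9072 -0.4958  0.0317] yaw err 0.0017 tilt 0.0015 t 0.4333 open 0.0848 grip 0.0
t: 1.1
position: [0.2839, -0.3691, 0.2311]
eef_rot: [-0.0, 0.958, 0.287, -0.0]
ft_force: [0.2, 0.5, 0.3]
opening: 0.0849
grasp_force: 0.0
pos [ 0.2839 -0.3691  0.2311] shift [ 0.6478 -0.3551  0.0311] yaw err -0.0039 tilt 0.0002 t 1.1 open 0.0849 grip 0.0
```

Scaled: 0.032 m / 0.3 = 0.1067, -0.018 m / 0.3 = -0.06.

```bash

echo '{"segments":[[0.1067,-0.06,0,0],[0.1067,-0.06,0,0],[0.1067,-0.06,0,0],[0.1067,-0.06,0,0],[0.1067,-0.06,0,0],[0.1067,-0.06,0,0],[0.1067,-0.06,0,0],[0.1067,-0.06,0,0]]}' | python3 -m pendant >/dev/null
echo '{"segments":[[0.1067,-0.06,0,0],[0.1067,-0.06,0,0],[0.1067,-0.06,0,0],[0.1067,-0.06,0,0],[0.1067,-0.06,0,0],[0.1067,-0.06,0,0],[0.1067,-0.06,0,0],[0.1067,-0.06,0,0]]}' | python3 -m pendant >/dev/null
echo '{"segments":[[0.0667,-0.0333,0,0],[0.0667,-0.0333,0,0],[0.0333,-0.0333,0,0],[0,0,0,0],[0,0,0,0]]}' | python3 -m pendant
python3 - <<'E'
from h import *; from rig import *
go('c46',.04)
c=calibration("wrist"); s=state(); p,d=get_image("wrist"); cv2.imwrite("pics/w1.png",p)
T=wristT(s,c); W=cloud(d,c,T)
for n,H in (("c46",.07),("c30",.045),("c22",.032)):
    m=(abs(W[...,2]-H)<.008)&(np.hypot(W[...,0]-OB[n][0],W[...,1]-OB[n][1])<.032)&(d>0); t=W[m]
    if len(t)>50: (x,y),r=cv2.minEnclosingCircle(t[:,:2].astype(np.float32)); print(n,len(t),np.median(t[:,2]),x,y,2*r,np.argwhere(m).mean(0))
E
```

```text
t: 2.85
position: [0.5755, 0.2054, 0.2307]
eef_rot: [-0.0, 0.957, 0.289, -0.001]
ft_force: [-0.3, -0.6, -0.2]
opening: 0.0852
grasp_force: 0.0
pos [0.5755 0.2054 0.2307] shift [ 0.0888 -0.035   0.1906] yaw err 0.0 tilt 0.0014 t 2.85 open 0.0852 grip 0.0
c46 1945 0.07148322722896039 0.63206946849823 0.2841950058937073 0.04619376361370087 [106.88020566 243.73676093]
c30 587 0.04635732009734467 0.4892466366291046 0.28932762145996094 0.03111301362514496 [217.33560477 176.48040886]
c22 303 0.033447727559280604 0.6146475076675415 0.10468067228794098 0.02238624356687069 [212.7689769  369.63366337]
```

View pics/w1.png

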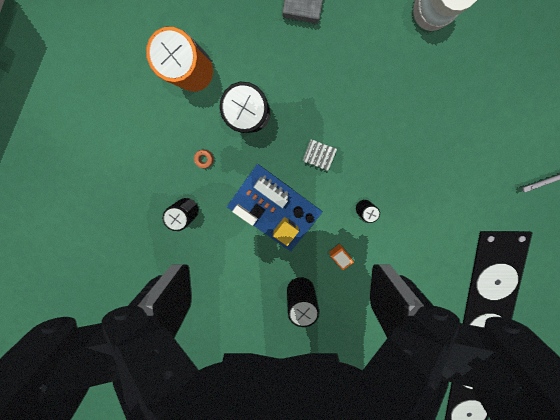

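The wrist view agrees with the top view to about 2 mm. cap_46 is at (244,107), the orange can at (172,54), cap_30 at (176,217), cap_22 at (370,213), and cap_38 at (303,313) between the fingers. I move over cap_46 and descend.

Scaled: 0.03 m / 0.3 = 0.1, 0.02 m / 0.3 = 0.0667.

```bash

echo '{"segments":[[0.1,-0.04,0,0],[0.1,-0.04,0,0],[0.0667,-0.0267,0.0667,0],[0.0333,-0.01,0.1,0],[0,0,0.1,0],[0,0,0,0],[0,0,0,0]]}' | python3 -m pendant >/dev/null
python3 -c "from h import *; go((.631,.284),.03)"
```

```text
pos [0.6306 0.2801 0.1488] shift [ 0.0033 -0.0032  0.1188] yaw err -0.003 tilt 0.0065 t 3.4833 open 0.0849 grip 0.0
```

Scaled: 0.02 m / 0.3 = 0.0667, 0.019 m / 0.3 = 0.0633.

```bash

echo '{"segments":[[0.01,-0.01,0.0667,0],[0,0,0.0667,0],[0,0,0.0667,0],[0,0,0.0667,0],[0,0,0.0667,0],[0,0,0.0633,0],[0,0,0,0],[0,0,0,0]]}' | python3 -m pendant
python3 -c "from h import *; go((.631,.284),.03)"
echo '{"segments":[[0,0,0,0],[0,0,0,0],[0,0,0,0],[0,0,0,0],[0,0,0,0],[0,0,0,0],[0,0,0,0],[0,0,0,0]]}' | python3 -m pendant 0.04 30
echo '{"segments":[[0,0,0,0],[0,0,0,0],[0,0,0,0],[0,0,0,0]]}' | python3 -m pendant
```

```text
t: 4.15
position: [0.6336, 0.2865, 0.0337]
eef_rot: [0.0, 0.958, 0.288, 0.0]
ft_force: [-0.5, 0.1, 0.8]
opening: 0.0849
grasp_force: 0.0
pos [0.6336 0.2865 0.0337] shift [-0.0035  0.0006  0.0037] yaw err -0.0024 tilt 0.0012 t 4.15 open 0.0849 grip 0.0
t: 4.82
position: [0.6343, 0.2883, 0.0347]
eef_rot: [0.0, 0.957, 0.289, 0.002]
ft_force: [-0.7, -1.7, 6.2]
opening: 0.0451
grasp_force: 31.4
t: 5.15
position: [0.6343, 0.2883, 0.0347]
eef_rot: [0.0, 0.957, 0.289, 0.002]
ft_force: [-0.4, -2.2, 5.8]
opening: 0.0452
grasp_force: 31.4
```

Scaled: -0.02 m / 0.3 = -0.0667, -0.015 m / 0.3 = -0.05.

```bash

echo '{"segments":[[0,0,-0.0167,0],[0,0,-0.0333,0],[0,0,-0.05,0],[0,0,-0.0667,0],[0,0,-0.0667,0],[0,0,-0.05,0],[0,0,0,0],[0,0,0,0]]}' | python3 -m pendant
python3 - <<'E'
from h import *; from rig import *
c=calibration("wrist"); s=state(); p,d=get_image("wrist"); cv2.imwrite("pics/w2.png",p)
W=cloud(d,c,wristT(s,c)); m=(abs(W[...,2]-.155)<.012)&(np.hypot(*(W[...,:2]-s["position"][:2]).transpose(2,0,1))<.04); t=W[m]
if len(t): print(np.percentile(t,[2,50,98],axis=0), len(t))
go('s1',.12)
E
```

```text
t: 5.82
position: [0.6334, 0.2885, 0.119]
eef_rot: [-0.0, 0.957, 0.289, 0.002]
ft_force: [0.5, 0.1, -1.7]
opening: 0.0453
grasp_force: 31.0
[[0.61279571 0.26563143 0.14448501]
 [0.63444626 0.28926529 0.15581916]
 [0.65888795 0.31902146 0.16398213]] 11627
pos [0.6324 0.2877 0.1173] shift [-0.4439  0.3262 -0.0026] yaw err -0.0001 tilt 0.0003 t 5.8667 open 0.0454 grip 30.96748173236847
```

View pics/w2.png

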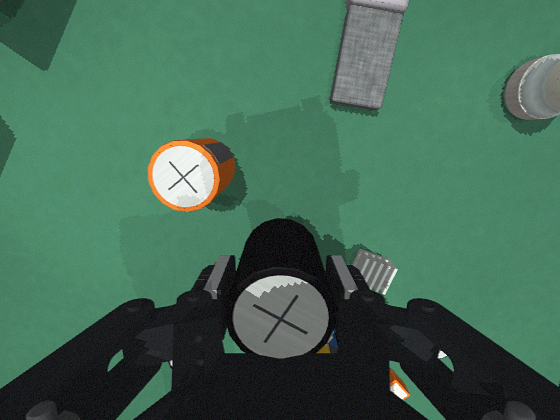

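cap_46 is held upright between the pads with its top centred at (281,315). The orange can at (184,176) is untouched. I carry it to seat 1.

Scaled: -0.028 m / 0.3 = -0.0933, -0.024 m / 0.3 = -0.08.

```bash

echo '{"segments":[[-0.04,0.03,0,0],[-0.08,0.06,0,0],[-0.0933,0.0667,0,0],[-0.0933,0.0667,0,0],[-0.0933,0.0667,0,0],[-0.0933,0.0667,0,0],[-0.0933,0.0667,0,0],[-0.0933,0.0667,0,0]]}' | python3 -m pendant >/dev/null
echo '{"segments":[[-0.0933,0.0667,0,0],[-0.0933,0.0667,0,0],[-0.0933,0.0667,0,0],[-0.0933,0.0667,0,0],[-0.0933,0.0667,0,0],[-0.0933,0.0667,0,0],[-0.0667,0.05,0,0],[-0.0333,0.0267,0,0]]}' | python3 -m pendant >/dev/null
echo '{"segments":[[0,0,0,0],[0,0,0,0],[0,0,0,0]]}' | python3 -m pendant
python3 - <<'E'
from h import *; from rig import *
c=calibration("wrist"); s=state(); p,d=get_image("wrist"); cv2.imwrite("pics/w3.png",p)
T=wristT(s,c); q=ray(281,315,s["position"][2]+.0353,c,T); print("cap top at",q,"tool off",rot(s["eef_rot"]).T@(q-s["position"]))
W=cloud(d,c,T); g=p.min(2)>120
for n in ("s1","s2","s3","s4"):
    m=g&(np.hypot(W[...,0]-OB[n][0],W[...,1]-OB[n][1])<.034)&(abs(W[...,2]-.006)<.008)
    t=W[m]
    if len(t)>100: (x,y),r=cv2.minEnclosingCircle(t[:,:2].astype(np.float32)); print(n,len(t),np.median(t[:,2]),x,y,2*r)
go('s1',.12)
E
```

```text
t: 7.45
position: [0.4579, -0.1743, 0.1166]
eef_rot: [-0.001, 0.957, 0.29, -0.0]
ft_force: [0.1, 0.3, -2.1]
opening: 0.0452
grasp_force: 31.1
cap top at [ 0.45559969 -0.17633349  0.15191345] tool off [-0.00298185  0.00036246 -0.03530149]
s1 825 0.0073204965942288425 0.4573230445384979 -0.23044897615909576 0.04669685289263725
s2 3172 0.0072786234387992865 0.5069292783737183 -0.18830548226833344 0.05477030575275421
s3 4074 0.007188380116975895 0.5697492957115173 -0.146762415766716 0.0549357533454895
s4 198 0.0071844362008262885 0.6131080985069275 -0.11783730983734131 0.028447028249502182
pos [ 0.4582 -0.1739  0.1168] shift [-0.0437  0.0378 -0.0032] yaw err 0.0027 tilt 0.0016 t 7.5 open 0.0453 grip 31.143988966941833
```

View pics/w3.png

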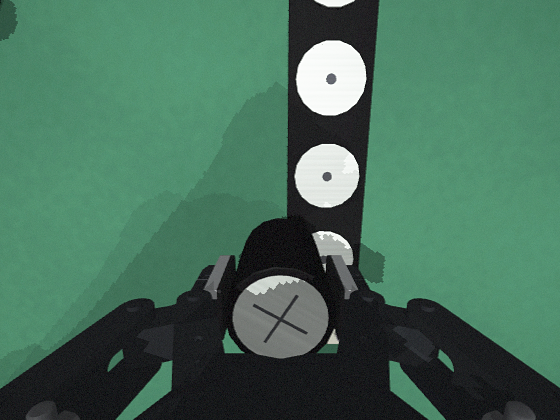

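The seats show at (331,78), (327,176) and (332,250), and the cap sits 3 mm to -x of the tool centre. I shift over seat 1.

Scaled: -0.01 m / 0.3 = -0.0333, 0.009 m / 0.3 = 0.03.

```bash
sed -i 's/^OB=.*/&\nfor k in OB: OB[k]=(OB[k][0]+.001,OB[k][1])/' h.py
echo '{"segments":[[-0.0333,0.0333,0,0],[-0.0333,0.0333,0,0],[-0.0333,0.0333,0,0],[-0.0333,0.03,0,0],[0,0,0,0],[0,0,0,0],[0,0,0,0]]}' | python3 -m pendant >/dev/null
python3 -c "from h import *; go((.4465,-.2279),.0415)"
echo '{"segments":[[0,0,0.0333,0],[0,0,0.0333,0],[0,0,0.0333,0],[0,0,0.0333,0],[0,0,0.0333,0],[0,0,0,0],[0,0,0,0],[0,0,0,0]]}' | python3 -m pendant
python3 -c "from h import *; go((.4465,-.2279),.0415)"
```

```text
pos [ 0.4469 -0.2285  0.1172] shift [-0.0001 -0.0007  0.0757] yaw err 0.0024 tilt 0.0013 t 8.0833 open 0.0449 grip 31.165046095848083
t: 8.75
position: [0.4465, -0.2307, 0.0672]
eef_rot: [-0.0, 0.957, 0.289, 0.0]
ft_force: [0.8, -0.3, -1.9]
opening: 0.0455
grasp_force: 31.1
pos [ 0.4465 -0.2307  0.0672] shift [ 0.0016 -0.0023  0.0257] yaw err -0.0002 tilt 0.0003 t 8.75 open 0.0455 grip 31.135661602020264
```

Scaled: 0.007 m / 0.3 = 0.0233, 0.006 m / 0.3 = 0.02.

```bash

echo '{"segments":[[0.0033,-0.0067,0.0233,0],[0,0,0.0233,0],[0,0,0.02,0],[0,0,0.01,0],[0,0,0.0067,0],[0,0,0,0],[0,0,0,0],[0,0,0,0]]}' | python3 -m pendant
python3 -c "from h import *; go((.4465,-.2279),.0415)"
```

```text
t: 9.42
position: [0.4462, -0.2286, 0.0425]
eef_rot: [0.0, 0.957, 0.289, 0.0]
ft_force: [0.3, 0.2, -2.1]
opening: 0.0452
grasp_force: 31.1
pos [ 0.4462 -0.2286  0.0425] shift [ 0.0006 -0.0004  0.001 ] yaw err -0.0002 tilt 0.0005 t 9.4167 open 0.0452 grip 31.136058568954468
```

Scaled: 0.001 m / 0.3 = 0.0033.

```bash

echo '{"segments":[[0,0,0.0033,0],[0,0,0.0033,0],[0,0,0,0],[0,0,0,0]]}' | python3 -m pendant
echo '{"segments":[[0,0,0.0033,0],[0,0,0,0],[0,0,0,0]]}' | python3 -m pendant
```

```text
t: 9.75
position: [0.4463, -0.2287, 0.0406]
eef_rot: [0.0, 0.957, 0.289, 0.0]
ft_force: [-0.8, 0.2, 0.4]
opening: 0.0451
grasp_force: 31.3
t: 10.0
position: [0.4463, -0.2287, 0.0406]
eef_rot: [0.0, 0.957, 0.289, -0.0]
ft_force: [-3.0, 0.5, 7.7]
opening: 0.0451
grasp_force: 32.2
```

Scaled: -0.03 m / 0.3 = -0.1, -0.02 m / 0.3 = -0.0667.

```bash

echo '{"segments":[[0,0,0,0],[0,0,0,0],[0,0,0,0],[0,0,0,0],[0,0,0,0],[0,0,0,0]]}' | python3 -m pendant 0.075
echo '{"segments":[[0,0,-0.0333,0],[0,0,-0.0667,0],[0,0,-0.1,0],[0,0,-0.1,0],[0,0,-0.1,0],[0,0,-0.1,0],[0,0,0,0],[0,0,0,0]]}' | python3 -m pendant
python3 - <<'E'
from h import *; from rig import *
c=calibration("wrist"); s=state(); p,d=get_image("wrist")
W=cloud(d,c,wristT(s,c)); m=(abs(W[...,2]-.077)<.008)&(np.hypot(W[...,0]-.444,W[...,1]+.2296)<.04); t=W[m]
if len(t): (x,y),r=cv2.minEnclosingCircle(t[:,:2].astype(np.float32)); print("cap46",len(t),np.median(t[:,2]),x,y,2*r)
p,d=get_image("top"); c=calibration("top"); W=cloud(d,c); cv2.imwrite("pics/t2.png",p)
m=(abs(W[...,2]-.075)<.007)&(np.hypot(W[...,0]-.444,W[...,1]+.2296)<.04); t=W[m]
if len(t): (x,y),r=cv2.minEnclosingCircle(t[:,:2].astype(np.float32)); print("top cap46",len(t),np.median(t[:,2]),x,y,2*r)
go('c38',.2)
E
```

```text
t: 10.5
position: [0.4459, -0.2284, 0.0391]
eef_rot: [-0.0, 0.957, 0.289, -0.0]
ft_force: [0.0, 0.7, -0.4]
opening: 0.0748
grasp_force: 0.0
t: 11.17
position: [0.4477, -0.2292, 0.1922]
eef_rot: [0.002, 0.957, 0.289, 0.002]
ft_force: [-0.1, -0.8, -0.5]
opening: 0.0751
grasp_force: 0.0
cap46 2033 0.0775630581863691 0.44347119331359863 -0.2309887558221817 0.046191584318876266
top cap46 391 0.07474598612243877 0.44262784719467163 -0.23151937127113342 0.04626942798495293
pos [ 0.4453 -0.2282  0.189 ] shift [ 0.2086 -0.2615 -0.011 ] yaw err -0.0002 tilt 0.001 t 11.2667 open 0.0751 grip 0.0
```

cap_46 stands on seat 1, about 2 mm off centre in both cameras. Next is cap_38.

Scaled: -0.028 m / 0.3 = -0.0933, 0.022 m / 0.3 = 0.0733.

```bash

echo '{"segments":[[0.05,-0.06,0,0],[0.0733,-0.0933,0,0],[0.0733,-0.0933,0,0],[0.0733,-0.0933,0,0],[0.0733,-0.0933,0,0],[0.0733,-0.0933,0,0],[0.0733,-0.0933,0,0],[0.0733,-0.0933,0,0]]}' | python3 -m pendant 0.062 >/dev/null
echo '{"segments":[[0.0733,-0.0933,0,0],[0.04,-0.05,0.0667,0],[0.0167,-0.02,0.1,0],[0,0,0.0667,0],[0,0,0,0],[0,0,0,0],[0,0,0,0]]}' | python3 -m pendant >/dev/null
python3 -c "from h import *; go('c38',.022)"
```

```text
pos [0.4738 0.1054 0.1193] shift [0.0004 0.0008 0.0973] yaw err -0.0008 tilt 0.0007 t 12.5167 open 0.0622 grip 0.0
```

Scaled: 0.02 m / 0.3 = 0.0667, 0.015 m / 0.3 = 0.05.

```bash

echo '{"segments":[[0,0.0033,0.05,0],[0,0,0.0667,0],[0,0,0.0667,0],[0,0,0.0667,0],[0,0,0.04,0],[0,0,0.0333,0],[0,0,0,0],[0,0,0,0]]}' | python3 -m pendant
python3 -c "from h import *; go('c38',.022)"
echo '{"segments":[[0,0,0,0],[0,0,0,0],[0,0,0,0],[0,0,0,0],[0,0,0,0],[0,0,0,0],[0,0,0,0],[0,0,0,0]]}' | python3 -m pendant 0.032 30
echo '{"segments":[[0,0,-0.0167,0],[0,0,-0.0333,0],[0,0,-0.0667,0],[0,0,-0.0667,0],[0,0,-0.0667,0],[0,0,-0.05,0],[0,0,0,0],[0,0,0,0]]}' | python3 -m pendant
python3 - <<'E'
from h import *; from rig import *
s=state(); p,d=get_image("wrist"); cv2.imwrite("pics/w4.png",cv2.resize(p[150:,130:430],None,fx=2,fy=2)); go('s2',.12)
E
```

```text
t: 13.18
position: [0.475, 0.1048, 0.0228]
eef_rot: [0.0, 0.957, 0.289, 0.0]
ft_force: [0.2, 0.9, -0.0]
opening: 0.062
grasp_force: 0.0
pos [0.475  0.1048 0.0228] shift [-0.0003 -0.0004  0.0008] yaw err -0.0007 tilt 0.0007 t 13.1833 open 0.062 grip 0.0
t: 13.85
position: [0.4756, 0.1053, 0.0236]
eef_rot: [0.0, 0.957, 0.289, 0.001]
ft_force: [-0.2, -0.4, 6.4]
opening: 0.0374
grasp_force: 30.3
t: 14.52
position: [0.475, 0.1047, 0.1132]
eef_rot: [0.001, 0.957, 0.289, 0.001]
ft_force: [0.3, -0.4, -1.8]
opening: 0.0374
grasp_force: 30.3
pos [0.474  0.1044 0.1121] shift [-0.1349  0.262  -0.0077] yaw err -0.0005 tilt 0.0006 t 14.5667 open 0.0372 grip 30.254663228988647
```

View pics/w4.png

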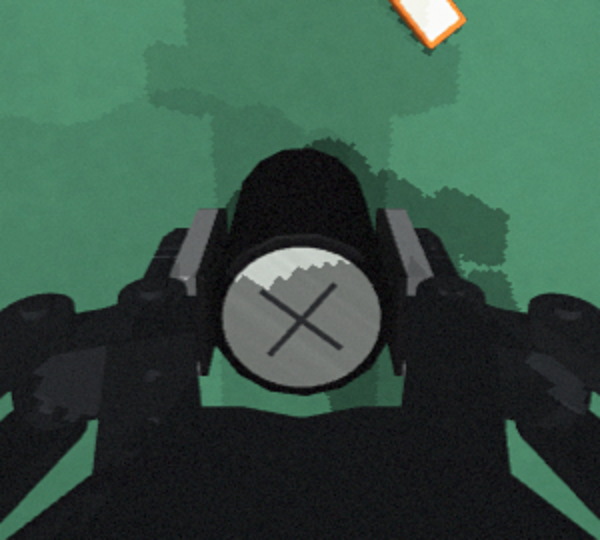

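cap_38 is held upright, top centre at crop (302,318), which is (281,309) in the full picture. I carry it to seat 2.

Scaled: 0.027 m / 0.3 = 0.09, 0.025 m / 0.3 = 0.0833.

```bash

echo '{"segments":[[-0.0233,0.0433,0,0],[-0.0433,0.0833,0,0],[-0.0467,0.09,0,0],[-0.0467,0.09,0,0],[-0.0467,0.09,0,0],[-0.0467,0.09,0,0],[-0.0467,0.09,0,0],[-0.0467,0.09,0,0]]}' | python3 -m pendant >/dev/null
echo '{"segments":[[-0.0467,0.09,0,0],[-0.0333,0.0667,0,0],[-0.02,0.0333,0,0],[0,0,0,0],[0,0,0,0],[0,0,0,0]]}' | python3 -m pendant >/dev/null
python3 - <<'E'
from h import *; from rig import *
c=calibration("wrist"); s=state(); q=ray(281,309,s["position"][2]+.0344,c,wristT(s,c)); o=rot(s["eef_rot"]).T@(q-s["position"]); print("off",o)
go('s2',.0296)
E
```

```text
off [-0.00077496  0.0003627  -0.03440108]
pos [ 0.5044 -0.1805  0.1117] shift [-0.0028  0.0079  0.082 ] yaw err 0.0029 tilt 0.0024 t 15.7333 open 0.0377 grip 30.316069722175598
```

```bash

echo '{"segments":[[-0.0067,0.0233,0.0167,0],[0,0,0.0333,0],[0,0,0.05,0],[0,0,0.05,0],[0,0,0.0333,0],[0,0,0.0167,0],[0,0,0,0],[0,0,0,0]]}' | python3 -m pendant >/dev/null
python3 -c "from h import *; go('s2',.0296)"
echo '{"segments":[[0,0,0.02,0],[0,0,0.02,0],[0,0,0.0133,0],[0,0,0.0067,0],[0,0,0,0],[0,0,0,0],[0,0,0,0]]}' | python3 -m pendant
python3 -c "from h import *; go('s2',.0296)"
```

```text
pos [ 0.5071 -0.1899  0.0521] shift [ 0.0001 -0.0016  0.0225] yaw err 0.0004 tilt 0.0005 t 16.4 open 0.0372 grip 30.316144824028015
t: 16.98
position: [0.5073, -0.1903, 0.0345]
eef_rot: [0.0, 0.957, 0.289, 0.0]
ft_force: [-0.3, -0.1, -0.9]
opening: 0.0376
grasp_force: 30.3
pos [ 0.5073 -0.1903  0.0345] shift [ 0.0003 -0.002   0.0049] yaw err -0.0002 tilt 0.0004 t 16.9833 open 0.0376 grip 30.316572189331055
```

Scaled: -0.002 m / 0.3 = -0.0067, 0.001 m / 0.3 = 0.0033.

```bash

echo '{"segments":[[0,-0.0067,0.0067,0],[0,0,0.0067,0],[0,0,0.0033,0],[0,0,0,0],[0,0,0,0]]}' | python3 -m pendant
echo '{"segments":[[0,0,0.0033,0],[0,0,0,0],[0,0,0,0]]}' | python3 -m pendant
```

```text
t: 17.4
position: [0.5058, -0.1884, 0.0296]
eef_rot: [-0.0, 0.957, 0.289, -0.0]
ft_force: [-2.3, 1.7, 3.8]
opening: 0.0371
grasp_force: 30.5
t: 17.65
position: [0.5059, -0.1884, 0.0296]
eef_rot: [0.0, 0.957, 0.289, -0.001]
ft_force: [-3.5, 1.5, 10.7]
opening: 0.0371
grasp_force: 31.3
```

Scaled: -0.03 m / 0.3 = -0.1, -0.02 m / 0.3 = -0.0667.

```bash

echo '{"segments":[[0,0,0,0],[0,0,0,0],[0,0,0,0],[0,0,0,0],[0,0,0,0]]}' | python3 -m pendant 0.062
echo '{"segments":[[0,0,-0.0333,0],[0,0,-0.0667,0],[0,0,-0.1,0],[0,0,-0.1,0],[0,0,-0.1,0],[0,0,-0.1,0],[0,0,0,0],[0,0,0,0]]}' | python3 -m pendant
python3 - <<'E'
from h import *; from rig import *
c=calibration("wrist"); s=state(); p,d=get_image("wrist")
W=cloud(d,c,wristT(s,c)); m=(abs(W[...,2]-.065)<.008)&(np.hypot(W[...,0]-.5064,W[...,1]+.1885)<.035); t=W[m]
if len(t): (x,y),r=cv2.minEnclosingCircle(t[:,:2].astype(np.float32)); print("cap38",len(t),np.median(t[:,2]),x,y,2*r)
go('c30',.2)
E
```

```text
t: 18.07
position: [0.5059, -0.1887, 0.028]
eef_rot: [-0.0, 0.957, 0.289, -0.0]
ft_force: [-0.4, 0.2, 0.6]
opening: 0.0621
grasp_force: 0.0
t: 18.73
position: [0.5079, -0.1891, 0.1813]
eef_rot: [0.002, 0.957, 0.289, 0.002]
ft_force: [-0.9, -0.2, 0.1]
opening: 0.0617
grasp_force: 0.0
cap38 1391 0.0655435701355318 0.5061607360839844 -0.18880005180835724 0.038419291377067566
pos [ 0.5062 -0.1888  0.1793] shift [ 0.249  -0.4075 -0.0214] yaw err -0.0002 tilt 0.0019 t 18.7833 open 0.0616 grip 0.0
```

Scaled: -0.03 m / 0.3 = -0.1, 0.018 m / 0.3 = 0.06.

```bash

echo '{"segments":[[0.0333,-0.0533,0,0],[0.06,-0.1,0,0],[0.06,-0.1,0,0],[0.06,-0.1,0,0],[0.06,-0.1,0,0],[0.06,-0.1,0,0],[0.06,-0.1,0,0],[0.06,-0.1,0,0]]}' | python3 -m pendant 0.05 >/dev/null
echo '{"segments":[[0.06,-0.1,0,0],[0.06,-0.1,0,0],[0.06,-0.1,0,0],[0.06,-0.1,0,0],[0.06,-0.1,0,0],[0.05,-0.0833,0,0],[0.0333,-0.04,0,0],[0,0,0,0]]}' | python3 -m pendant >/dev/null
echo '{"segments":[[0,0,0,0],[0,0,0,0]]}' | python3 -m pendant >/dev/null
python3 - <<'E'
from h import *; from rig import *
c=calibration("wrist"); s=state(); p,d=get_image("wrist")
W=cloud(d,c,wristT(s,c)); m=(abs(W[...,2]-.045)<.008)&(np.hypot(W[...,0]-.4884,W[...,1]-.2884)<.03); t=W[m]
if len(t): (x,y),r=cv2.minEnclosingCircle(t[:,:2].astype(np.float32)); print("cap30",len(t),np.median(t[:,2]),x,y,2*r)
go('c30',.014)
E
```

```text
cap30 812 0.046505220953331816 0.48902907967567444 0.28983184695243835 0.030180305242538452
pos [0.4868 0.2917 0.177 ] shift [0.     0.0035 0.163 ] yaw err -0.0026 tilt 0.0031 t 20.3333 open 0.05 grip 0.0
```

Scaled: 0.03 m / 0.3 = 0.1, 0.02 m / 0.3 = 0.0667.

```bash

echo '{"segments":[[0,0.01,0.0667,0],[0,0,0.1,0],[0,0,0.1,0],[0,0,0.0667,0],[0,0,0,0],[0,0,0,0],[0,0,0,0]]}' | python3 -m pendant >/dev/null
python3 -c "from h import *; go((.4887,.289),.014)"
```

```text
pos [0.4895 0.2914 0.0795] shift [-0.0021  0.0015  0.0655] yaw err -0.0018 tilt 0.0017 t 20.9167 open 0.0497 grip 0.0
```

Scaled: 0.015 m / 0.3 = 0.05, 0.012 m / 0.3 = 0.04.

```bash

echo '{"segments":[[-0.0067,0.005,0.0333,0],[0,0,0.04,0],[0,0,0.05,0],[0,0,0.04,0],[0,0,0.0333,0],[0,0,0.02,0],[0,0,0,0],[0,0,0,0]]}' | python3 -m pendant
python3 -c "from h import *; go((.4887,.289),.014)"
echo '{"segments":[[0,0,0,0],[0,0,0,0],[0,0,0,0],[0,0,0,0],[0,0,0,0],[0,0,0,0],[0,0,0,0]]}' | python3 -m pendant 0.024 25
echo '{"segments":[[0,0,-0.0167,0],[0,0,-0.0333,0],[0,0,-0.0667,0],[0,0,-0.0667,0],[0,0,-0.0667,0],[0,0,-0.05,0],[0,0,0,0],[0,0,0,0]]}' | python3 -m pendant
python3 - <<'E'
from h import *; from rig import *
s=state(); p,d=get_image("wrist"); cv2.imwrite("pics/w5.png",cv2.resize(p[150:,130:430],None,fx=2,fy=2)); go('s3',.12)
E
```

```text
t: 21.58
position: [0.4871, 0.2895, 0.0127]
eef_rot: [-0.0, 0.957, 0.289, -0.001]
ft_force: [-0.3, -0.1, 0.1]
opening: 0.0501
grasp_force: 0.0
pos [0.4871 0.2895 0.0127] shift [ 0.0011  0.0013 -0.0014] yaw err 0.0002 tilt 0.0012 t 21.5833 open 0.0501 grip 0.0
t: 22.17
position: [0.4882, 0.2898, 0.014]
eef_rot: [-0.0, 0.957, 0.289, 0.001]
ft_force: [-0.0, 0.4, 4.2]
opening: 0.0294
grasp_force: 24.8
t: 22.83
position: [0.4881, 0.2896, 0.1041]
eef_rot: [0.0, 0.957, 0.289, 0.001]
ft_force: [0.1, 0.1, -0.9]
opening: 0.0296
grasp_force: 24.8
pos [0.4873 0.2888 0.103 ] shift [-0.1731  0.4079 -0.0167] yaw err -0.0005 tilt 0.0007 t 22.8833 open 0.029 grip 24.765137135982513
```

View pics/w5.png

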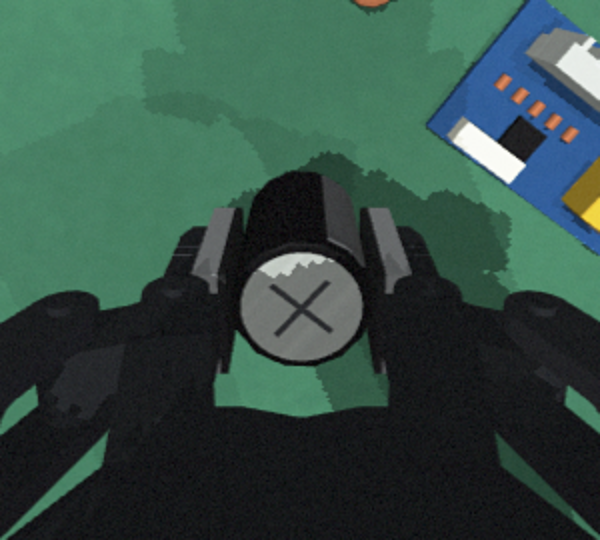

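cap_30 is held upright, centred at (281,303.5) in the full picture, and the board at crop (530,150) is clear. I carry it to seat 3.

Scaled: 0.031 m / 0.3 = 0.1033, 0.027 m / 0.3 = 0.09.

```bash

echo '{"segments":[[-0.02,0.0433,0,0],[-0.04,0.09,0,0],[-0.0433,0.1033,0,0],[-0.0433,0.1033,0,0],[-0.0433,0.1033,0,0],[-0.0433,0.1033,0,0],[-0.0433,0.1033,0,0],[-0.0433,0.1033,0,0]]}' | python3 -m pendant >/dev/null
echo '{"segments":[[-0.0433,0.1033,0,0],[-0.0433,0.1033,0,0],[-0.0433,0.1033,0,0],[-0.0433,0.1033,0,0],[-0.0433,0.1033,0,0],[-0.0333,0.0733,0,0],[-0.0167,0.0333,0,0],[0,0,0,0]]}' | python3 -m pendant >/dev/null
echo '{"segments":[[0,0,0,0],[0,0,0,0]]}' | python3 -m pendant >/dev/null
python3 - <<'E'
from h import *; from rig import *
c=calibration("wrist"); s=state(); q=ray(281,303.5,s["position"][2]+.031,c,wristT(s,c)); o=rot(s["eef_rot"]).T@(q-s["position"]); print("off",o)
go('s3',.02)
E
```

```text
off [-0.00032968  0.00037391 -0.03100115]
pos [ 0.5687 -0.1486  0.1028] shift [ 0.0008 -0.0014  0.0828] yaw err 0.0036 tilt 0.0026 t 24.3833 open 0.0291 grip 24.834417700767517
```

Scaled: 0.015 m / 0.3 = 0.05, 0.01 m / 0.3 = 0.0333.

```bash

echo '{"segments":[[0,-0.0033,0.0167,0],[0,0,0.0333,0],[0,0,0.05,0],[0,0,0.05,0],[0,0,0.0333,0],[0,0,0.0167,0],[0,0,0,0],[0,0,0,0]]}' | python3 -m pendant >/dev/null
python3 -c "from h import *; go('s3',.02)"
echo '{"segments":[[0,0,0.02,0],[0,0,0.0167,0],[0,0,0.0133,0],[0,0,0.0067,0],[0,0,0,0],[0,0,0,0],[0,0,0,0]]}' | python3 -m pendant
python3 -c "from h import *; go('s3',.02)"
```

```text
pos [ 0.5685 -0.151   0.0426] shift [ 0.0024 -0.0035  0.0226] yaw err -0.0001 tilt 0.0011 t 25.05 open 0.0293 grip 24.83394294977188
t: 25.63
position: [0.5689, -0.1512, 0.0265]
eef_rot: [0.0, 0.957, 0.289, 0.0]
ft_force: [0.7, 0.3, -0.9]
opening: 0.0294
grasp_force: 24.8
pos [ 0.5689 -0.1512  0.0265] shift [ 0.0021 -0.0039  0.0065] yaw err -0.0002 tilt 0.0004 t 25.6333 open 0.0294 grip 24.83410656452179
```

Scaled: -0.004 m / 0.3 = -0.0133, 0.002 m / 0.3 = 0.0067.

```bash

echo '{"segments":[[0.0067,-0.0133,0.0067,0],[0,0,0.0067,0],[0,0,0.0067,0],[0,0,0,0],[0,0,0,0]]}' | python3 -m pendant
echo '{"segments":[[0,0,0.0033,0],[0,0,0,0],[0,0,0,0]]}' | python3 -m pendant
```

```text
t: 26.05
position: [0.5681, -0.1467, 0.0202]
eef_rot: [-0.0, 0.957, 0.289, -0.0]
ft_force: [0.6, -0.6, -0.7]
opening: 0.0292
grasp_force: 24.8
t: 26.3
position: [0.5682, -0.1468, 0.02]
eef_rot: [0.0, 0.957, 0.289, -0.0]
ft_force: [-2.6, -0.1, 5.0]
opening: 0.0294
grasp_force: 25.3
```

Scaled: -0.03 m / 0.3 = -0.1, -0.026 m / 0.3 = -0.0867.

```bash

echo '{"segments":[[0,0,0,0],[0,0,0,0],[0,0,0,0],[0,0,0,0],[0,0,0,0]]}' | python3 -m pendant 0.05
echo '{"segments":[[0,0,-0.0333,0],[0,0,-0.0667,0],[0,0,-0.1,0],[0,0,-0.1,0],[0,0,-0.1,0],[0,0,-0.1,0],[0,0,0,0],[0,0,0,0]]}' | python3 -m pendant >/dev/null
python3 - <<'E'
from h import *; from rig import *
c=calibration("wrist"); s=state(); p,d=get_image("wrist")
W=cloud(d,c,wristT(s,c)); m=(abs(W[...,2]-.052)<.008)&(np.hypot(W[...,0]-.5685,W[...,1]+.1468)<.03); t=W[m]
if len(t): (x,y),r=cv2.minEnclosingCircle(t[:,:2].astype(np.float32)); print("cap30",len(t),np.median(t[:,2]),x,y,2*r)
E
echo '{"segments":[[0.0367,-0.04,0,0],[0.0667,-0.0733,0,0],[0.0833,-0.0867,0,0],[0.0833,-0.0867,0,0],[0.0833,-0.0867,0,0],[0.0833,-0.0867,0,0],[0.0833,-0.0867,0,0],[0.05,-0.05,0,0]]}' | python3 -m pendant 0.042 >/dev/null
echo '{"segments":[[0.0167,-0.0167,0,0],[0,0,0,0],[0,0,0,0],[0,0,0,0]]}' | python3 -m pendant >/dev/null
python3 - <<'E'
from h import *; from rig import *
c=calibration("wrist"); s=state(); p,d=get_image("wrist")
W=cloud(d,c,wristT(s,c)); m=(abs(W[...,2]-.033)<.007)&(np.hypot(W[...,0]-.6132,W[...,1]-.1035)<.025); t=W[m]
if len(t): (x,y),r=cv2.minEnclosingCircle(t[:,:2].astype(np.float32)); print("cap22",len(t),np.median(t[:,2]),x,y,2*r)
go('c22',.008)
E
```

```text
t: 26.72
position: [0.5681, -0.1468, 0.0191]
eef_rot: [-0.0, 0.957, 0.289, -0.0]
ft_force: [1.1, -0.1, -0.3]
opening: 0.0498
grasp_force: 0.0
cap30 863 0.052561644216583825 0.5691599249839783 -0.14679160714149475 0.030270345509052277
cap22 426 0.03359750077592366 0.6139398217201233 0.10468745976686478 0.02272326499223709
pos [0.613  0.1002 0.1683] shift [ 0.0023 -0.0028  0.1603] yaw err -0.0044 tilt 0.0027 t 28.4833 open 0.0419 grip 0.0
```

Scaled: 0.025 m / 0.3 = 0.0833, 0.01 m / 0.3 = 0.0333.

```bash

echo '{"segments":[[0.01,-0.01,0.0667,0],[0,0,0.0833,0],[0,0,0.0833,0],[0,0,0.0667,0],[0,0,0.0333,0],[0,0,0,0],[0,0,0,0],[0,0,0,0]]}' | python3 -m pendant >/dev/null
python3 -c "from h import *; go((.6136,.104),.006)"
```

```text
pos [0.6152 0.1077 0.0708] shift [-0.0036  0.0022  0.0648] yaw err -0.0013 tilt 0.0026 t 29.15 open 0.0421 grip 0.0
```

Scaled: 0.01 m / 0.3 = 0.0333, -0.003 m / 0.3 = -0.01.

```bash

echo '{"segments":[[-0.01,0.0067,0.0333,0],[0,0,0.0333,0],[0,0,0.0333,0],[0,0,0,0],[0,0,0,0]]}' | python3 -m pendant >/dev/null
python3 -c "from h import *; go((.6136,.104),.006)"
echo '{"segments":[[0,0,0.0333,0],[0,0,0.0333,0],[0,0,0.0267,0],[0,0,0.0133,0],[0,0,0,0],[0,0,0,0],[0,0,0,0]]}' | python3 -m pendant
python3 -c "from h import *; go((.6136,.104),.006)"
```

```text
pos [0.6115 0.1044 0.038 ] shift [0.0016 0.0016 0.032 ] yaw err -0.0001 tilt 0.0025 t 29.5667 open 0.0423 grip 0.0
t: 30.15
position: [0.6128, 0.105, 0.0075]
eef_rot: [-0.0, 0.957, 0.289, 0.0]
ft_force: [0.7, 0.1, 0.1]
opening: 0.0415
grasp_force: 0.0
pos [0.6128 0.105  0.0075] shift [0.0001 0.0012 0.0015] yaw err -0.0001 tilt 0.0006 t 30.15 open 0.0415 grip 0.0
```

Scaled: 0.001 m / 0.3 = 0.0033.

```bash

echo '{"segments":[[0,0.0033,0.0033,0],[0,0,0,0],[0,0,0,0],[0,0,0,0],[0,0,0,0],[0,0,0,0],[0,0,0,0]]}' | python3 -m pendant 0.016 20
echo '{"segments":[[0,0,-0.0167,0],[0,0,-0.0333,0],[0,0,-0.0667,0],[0,0,-0.0667,0],[0,0,-0.0667,0],[0,0,-0.05,0],[0,0,0,0],[0,0,0,0]]}' | python3 -m pendant
python3 - <<'E'
from h import *; from rig import *
s=state(); p,d=get_image("wrist"); cv2.imwrite("pics/w6.png",cv2.resize(p[150:,130:430],None,fx=2,fy=2)); go('s4',.1)
E
```

```text
t: 30.73
position: [0.6137, 0.1038, 0.0068]
eef_rot: [0.0, 0.957, 0.289, 0.001]
ft_force: [0.8, -1.8, 1.9]
opening: 0.0215
grasp_force: 20.0
t: 31.4
position: [0.6137, 0.1041, 0.0974]
eef_rot: [0.0, 0.957, 0.289, 0.001]
ft_force: [-0.4, -1.3, -0.1]
opening: 0.0216
grasp_force: 19.9
pos [0.6127 0.1036 0.096 ] shift [-0.1003  0.1843 -0.0039] yaw err -0.0003 tilt 0.0006 t 31.45 open 0.0211 grip 19.91576224565506
```

View pics/w6.png

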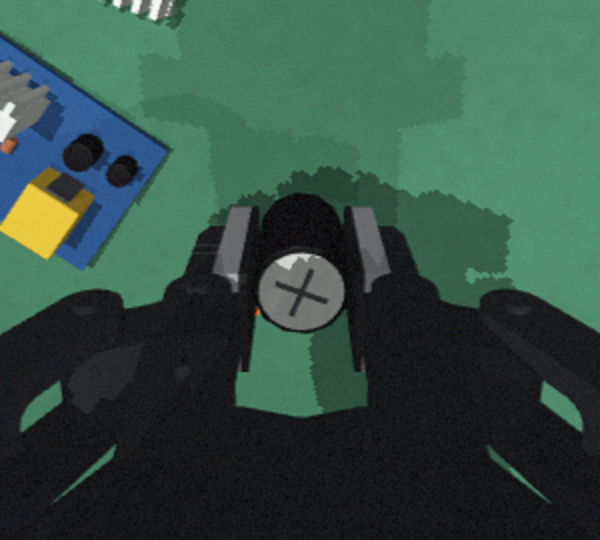

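cap_22 is held upright, centred at (280.5,295.5) in the full picture. I carry it to seat 4.

The manual's scale: shifts go in shares of 30 cm and turns go in shares of 2 pi rad. Converting my numbers, 0.026 m / 0.3 = 0.0867, 0.022 m / 0.3 = 0.0733.

```bash

echo '{"segments":[[-0.02,0.04,0,0],[-0.04,0.0733,0,0],[-0.0467,0.0867,0,0],[-0.0467,0.0867,0,0],[-0.0467,0.0867,0,0],[-0.0467,0.0867,0,0],[-0.04,0.0733,0,0],[-0.0333,0.05,0,0]]}' | python3 -m pendant >/dev/null
echo '{"segments":[[-0.0133,0.03,0,0],[0,0,0,0],[0,0,0,0],[0,0,0,0]]}' | python3 -m pendant >/dev/null
python3 - <<'E'
from h import *; from rig import *
c=calibration("wrist"); s=state(); q=ray(280.5,295.5,s["position"][2]+.0252,c,wristT(s,c)); o=rot(s["eef_rot"]).T@(q-s["position"]); print("off",o)
go('s4',.0128)
E
```

```text
off [ 4.68557533e-05  1.73873222e-04 -2.52003901e-02]
pos [ 0.6311 -0.1022  0.0959] shift [-0.0019  0.0028  0.0831] yaw err 0.0025 tilt 0.0021 t 32.45 open 0.0213 grip 19.912240505218506
```

Scaled: 0.015 m / 0.3 = 0.05, 0.01 m / 0.3 = 0.0333.

```bash

echo '{"segments":[[-0.0033,0.0033,0.0167,0],[0,0,0.0333,0],[0,0,0.05,0],[0,0,0.05,0],[0,0,0.0333,0],[0,0,0.0167,0],[0,0,0,0],[0,0,0,0]]}' | python3 -m pendant >/dev/null
python3 -c "from h import *; go('s4',.0128)"
echo '{"segments":[[0,0,0.02,0],[0,0,0.0167,0],[0,0,0.0133,0],[0,0,0.0067,0],[0,0,0,0],[0,0,0,0],[0,0,0,0]]}' | python3 -m pendant
python3 -c "from h import *; go('s4',.0128)"
```

```text
pos [ 0.6309 -0.1059  0.0356] shift [ 0.0004 -0.0004  0.0228] yaw err -0.0001 tilt 0.0011 t 33.1167 open 0.0211 grip 19.912360310554504
t: 33.7
position: [0.6314, -0.1061, 0.0195]
eef_rot: [0.0, 0.957, 0.289, 0.0]
ft_force: [-0.3, 0.2, -0.4]
opening: 0.0211
grasp_force: 19.9
pos [ 0.6314 -0.1061  0.0195] shift [ 0.     -0.0008  0.0067] yaw err -0.0002 tilt 0.0004 t 33.7 open 0.0211 grip 19.91225928068161
```

Scaled: 0.002 m / 0.3 = 0.0067, -0.001 m / 0.3 = -0.0033.

```bash

echo '{"segments":[[0,-0.0033,0.0067,0],[0,0,0.0067,0],[0,0,0.0067,0],[0,0,0,0],[0,0,0,0]]}' | python3 -m pendant
echo '{"segments":[[0,0,0.0033,0],[0,0,0,0],[0,0,0,0]]}' | python3 -m pendant
```

```text
t: 34.12
position: [0.6305, -0.1053, 0.0131]
eef_rot: [-0.0, 0.957, 0.289, -0.0]
ft_force: [-0.4, 1.1, 0.2]
opening: 0.0214
grasp_force: 19.9
t: 34.37
position: [0.6308, -0.1053, 0.0128]
eef_rot: [0.0, 0.957, 0.289, 0.0]
ft_force: [-2.4, 0.5, 2.9]
opening: 0.0213
grasp_force: 20.2
```

Contact with the seat. I release, retreat upward and check.

Scaled: -0.03 m / 0.3 = -0.1, -0.02 m / 0.3 = -0.0667.

```bash

echo '{"segments":[[0,0,0,0],[0,0,0,0],[0,0,0,0],[0,0,0,0],[0,0,0,0]]}' | python3 -m pendant 0.045
echo '{"segments":[[0,0,-0.0333,0],[0,0,-0.0667,0],[0,0,-0.1,0],[0,0,-0.1,0],[0,0,-0.1,0],[0,0,-0.1,0],[0,0,-0.1,0],[0,0,0,0]]}' | python3 -m pendant >/dev/null
echo '{"segments":[[0.1,0,-0.0333,0],[0.1,0,-0.0333,0],[0.1,0,0,0],[0,0,0,0],[0,0,0,0],[0,0,0,0],[0,0,0,0]]}' | python3 -m pendant
python3 - <<'E'
from h import *; from rig import *
p,d=get_image("top"); c=calibration("top"); W=cloud(d,c)
for n,k,H in (("c46","s1",.076),("c38","s2",.064),("c30","s3",.051),("c22","s4",.038)):
    m=(abs(W[...,2]+.0015-H)<.006)&(np.hypot(W[...,0]-OB[k][0],W[...,1]-OB[k][1])<.034); t=W[m]
    if len(t): (x,y),r=cv2.minEnclosingCircle(t[:,:2].astype(np.float32)); print(n,len(t),np.median(t[:,2]),x-OB[k][0],y-OB[k][1],2*r)
cv2.imwrite("pics/top9.png",cv2.resize(p[110:290,120:450],None,fx=2.4,fy=2.4))
E
```

```text
t: 34.78
position: [0.6306, -0.1053, 0.0121]
eef_rot: [-0.0, 0.957, 0.289, -0.0]
ft_force: [0.4, 1.0, -0.2]
opening: 0.0448
grasp_force: 0.0
t: 36.03
position: [0.7047, -0.0571, 0.2118]
eef_rot: [0.0, 0.958, 0.288, -0.001]
ft_force: [-0.1, 0.4, -0.8]
opening: 0.0449
grasp_force: 0.0
c46 421 0.07465556392120876 -0.0020084489822387863 -0.00225822367668152 0.04661191999912262
c38 271 0.06276215033743637 -0.002069066905975303 -0.0005284568071365348 0.037991903722286224
c30 166 0.049286841279478244 -0.0012049851417541557 -0.0006153250455856185 0.03047175332903862
c22 83 0.03643968458546798 -0.0014055547714233452 -4.061660766602193e-05 0.021654289215803146
```

View pics/top9.png

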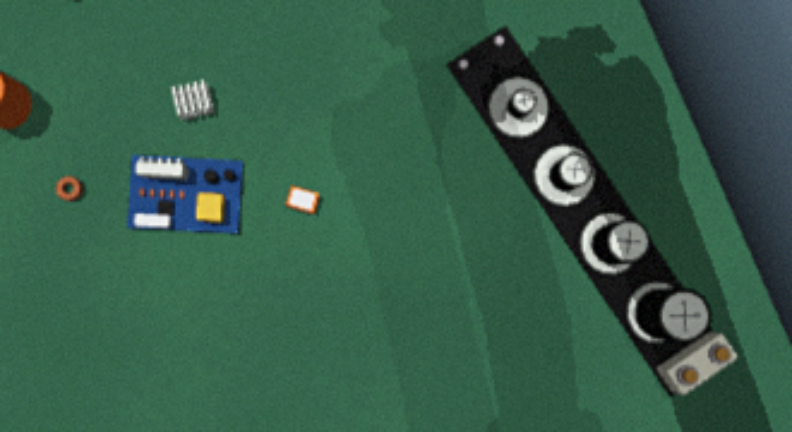

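The four capacitors stand on their seats, largest at the block (685,315) down to smallest at the bare end (523,101), each within about 3 mm of centre. The board at (185,195) has not moved, and the gripper is clear of everything.

```bash
python3 -c "from rig import *; print(job_done())"
```

```text
the job is handed in; nothing more can be done
None
```

I handed the job in after about 36 s of robot time: all four capacitors stand upright on their seats in size order, each within about 3 mm of centre by the top camera, with the board unmoved and the gripper empty and clear; the handover call returned no verdict.

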